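Lock the slide carrier onto the spinner with its bayonet cap

TASK

Lay the slide carrier over the square collar of the slide spinner and press it firmly down (with clearly more than its own weight) until it sits level on the shoulder. Then take the bayonet cap from its parking ring, push it down into the collar with its lugs through the slots, and twist it a quarter turn clockwise (seen from above) against the spring. Finish while still gripping the cap and holding it turned and pressed fully home, its flange down on the carrier: do not let go, the spring would lift it; leave the other things on the bench where they are.

Things in the scene. Friction and masses are not known exactly. Their poses are not given: they have to be found in the camera images.
- spinner: Slide spinner, fixed: round base 190 mm across, 45 mm high; a 58 mm square pedestal rises from its middle to a flat shoulder 75 mm above the bench; on that a dark square collar, 46 mm wide, 7 mm high. Origin: on the bench under the collar's centre; x along the collar's two slots and parallel to its sides, z up.
- mouth (a point): Centre of the collar's top, 82 mm above the bench. Eight-sided hole 25 mm across, plus two slots 11.5 mm wide reaching 20.5 mm from the centre along the spinner's x. The rim is 5 mm thick and hollow below: lugs under it turn 90 degrees clockwise (from above) to a stop; the other way is blocked.
- spring (a point): Top of the steel spring follower inside the collar's mouth, 75 mm above the bench at rest. It yields straight down up to 18 mm, pushing back with 5 N plus 0.6 N per mm.
- carrier: Slide carrier: loose flat aluminium plate 150 (x) x 64 (y) x 8 mm, about 150 g, 49 mm square hole in its middle, 4 mm fence and black pad at each end. Lies flat, right way up. Origin: centre of its underside. Fits over the collar lengthwise or crosswise; seated, its origin is 75 mm above the bench. Press it there with 8 to 15 N (over 4 N for 0.2 s counts).
- cap: Bayonet cap, loose, about 120 g, upright in its parking ring: flange 60 mm across, 5 mm thick; on it a black bar grip 46 mm long (x), 20 mm thick (y), up to 35 mm. Origin: centre of the flange's underside, z up. Its height above the bench: 96 mm as the plug meets the spring, below 88 mm free to turn, 83 mm fully home on the carrier (spring then 13 N). Let go after turning, it rises to 88 mm.
- lugs (a point): On the cap's axis, 13 mm below its origin: middle of the two lugs. They stick out along the cap's x (same line as the bar grip) to 18 mm from the axis, 7 mm wide, 4 mm thick, from a plug 21 mm across that ends, tapered, 21 mm below the origin. To go in, the bar lies along the spinner's x, either way round.
- cap_ring: Parking ring of the cap: grey plastic tube 64 mm across, 44 mm bore, 30 mm high, fixed to the bench. Origin: centre of its underside.
- dish: Bystander: shallow clear dish 90 mm across, 16 mm high. Origin: centre of its underside, as for all bystanders.
- test_plate: Bystander: white plastic test plate 85 x 55 x 9 mm.
- wash_bottle: Bystander: white bottle with red cap, 68 mm across, 160 mm high.
- beaker: Bystander: glass beaker 68 mm across, 90 mm high.
- slide_box: Bystander: closed blue slide box 85 x 100 x 35 mm.
- stain_jar: Bystander: amber jar with black lid, 54 mm across, 75 mm high.
- spare_ring: Bystander: plain steel ring 52 mm across, 10 mm high, no part of this job.
Not all that is in view belongs to the job. Leave any pink look-alike of the cap alone.

How it is judged (in metres and radians):
On the way, in this order (a step that is already met when the one before it is completed fails the run):
1. the carrier sits level on the spinner's shoulder and is pressed down on it with more than 4 N (horizontal distance between carrier and spinner below 0.004 m and z of carrier in the frame of spinner between 0.0725 and 0.0775 m and angle between the z axis of carrier and the z axis of spinner, either way round below 0.04 rad and contact force between carrier and spinner above 4 N), for 0.2 s.
2. the cap is pushed into the collar against the spring, its lugs through the slots, not yet turned (horizontal distance between cap and spinner below 0.005 m and z of cap in the frame of spinner below 0.0895 m and angle between the x axis of cap and the x axis of spinner, either way round below 0.4 rad), for 0.05 s.
At the end, for the whole second after the job is handed in: Carrier on the shoulder (4 mm of centre, 2.5 mm of height, level within 0.04 rad); cap upright (0.08 rad) within 5 mm of the collar's centre, turned over 1.2 rad and held down by the gripper within 2.5 mm of fully home against the spring, fingers still on it (horizontal distance between carrier and spinner below 0.004 m and z of carrier in the frame of spinner between 0.0725 and 0.0775 m and angle between the z axis of carrier and the z axis of spinner, either way round below 0.04 rad and horizontal distance between cap and spinner below 0.005 m and z of cap in the frame of spinner below 0.0855 m and angle between cap's own z axis and vertical below 0.08 rad and angle between the x axis of cap and the x axis of spinner, either way round above 1.2 rad and contact force between the fingers and cap above 1 N); the arm keeps its last pose, push and grip.
It fails at once if a bystander is moved by more than 40 mm (distance of any of dish, test_plate, wash_bottle, beaker, slide_box, stain_jar, spare_ring from where it was at the start of the episode above 0.04 m).
It also fails if it takes over 72 s, if anything falls off the work surface, if the arm or the gripper's body presses on something with over 40 N, if the wrist force passes 120 N, or if a joint passes its speed limit or range.

ROBOT

A 7-joint arm with a two-finger parallel gripper is mounted at the origin on the work surface. World frame = base frame: x ahead of the robot, y to its left, z up, the work surface at z = 0. Lengths are in m, angles in degrees, forces in N, time in s.
With the tool pointing down it reaches from about 0.425 to 0.875 m from the base axis. Payload 4.7 kg.
Tool frame: the origin (TCP) lies at the very end of the fingers, on their centre line; the grasp point (between the pads) lies 19 mm behind it; z points along the fingers, y is the line along which they close (so a half turn about z gives the same grasp; the last joint's range is limited). The gripper opens to 87 mm and grips with 3 to 60 N. Pads are 19 mm wide; open, the fingers measure 117 mm over their backs; the gripper's body (75 mm by 190 mm) begins 51 mm behind the grasp point.
Start: joints at [-67.431, 18.392, -4.016, 83.108, 1.295, 78.541, -3.26], TCP at [0.241, 0.604, 0.223] pointing down, gripper open.
Joint ranges: [-163.93, 163.93], [-17.29, 119.83], [-79.2, 71.16], [3.27, 140.29], [-89.18, 269.18], [5.43, 117.66], [-154.24, 154.24]. Speed limits (degrees/s): [147.25, 147.25, 180, 180, 180, 180, 180].

INTERFACE

Orientations are given as [roll, pitch, yaw] about the fixed x, y, z axes, in that order (R = Rz(yaw) Ry(pitch) Rx(roll)).
In Python, from cell import telemetry, cams, env gives the robot as it stands.
- The arm moves only by the tool arm_command, never from a script. Its argument "series" is text: rows parted by semicolons, each of 5 numbers parted by spaces: the shift along the tool's x, y, z in mm, then the turn about the tool's z in rad, then the closure in counts, from 0 (fully open) to 255 (shut). A call has 1 to 20 rows; each row shifts and turns the commanded pose from where the row before left it, along the tool's axes as they then stand; what a row does not reach is not made up. A row lasts 1/12 s, in which the tool goes at most 41.7 mm and 7.16 degrees, less where a joint would pass 70% of its speed; a pose out of reach is approached as far as the arm can. A call is refused whole if a number of a shift passes 41.7 or a number of a turn 0.125, either way. A call with a gripper value outside its range is refused whole. The fingers move at their own pace and stop on an object; "squeeze" is the grip in N (left out, the last holds). Time passes only in rows, so rows that do not move let the fingers close. It gives the time, the measured TCP pose, the force, the opening and the grip force at its end, in the units of the state.
- telemetry.get_obs(): the state, without advancing time (a new reading comes with each control period).
- cams.read_camera(name): name is "scene" or "top"; returns the picture (480x640x3 uint8, blue, green, red); there is no depth.
- cams.calibration(name): a dict with "K" (3x3 intrinsics, pixels), "dist" ([k1, k2, p1, p2, k3] as OpenCV has them; the pictures are not rectified), "origin" and "rotation" of the camera in the world. Camera axes: x right, y down, z forward; pixel columns grow to the right and rows downward; lengths in m; the calibration is good to about 2 mm. A picture is of the moment at which its call begins. calibration takes no time and is no camera call.
- env.sign_off(): hands the job in; it is judged then, once.
The state is a dict: "time_s": time; "qpos": joint angles; "joint_velocities": joint speeds; "effort": joint torques, N m; "tool_pos": TCP position; "tool_rot": TCP orientation; "force": force on the tool from outside, world axes, zero at the start; "wrist_torque": the same for the moment, N m; "grip_width": finger opening in m; "grasp_force": force on a finger pad.
Only numpy, scipy, OpenCV 4.12 (cv2) and the standard library are available. Lean on these libraries where they do the work, as an engineer would, in place of code of your own. Each camera call takes 0.05 s, during which the arm holds its last target. There are 200 camera calls.

## Working session

There is one attempt and no reset: what is moved stays moved. The work goes in short steps, Python scripts to look and compute and a tool call to move; the robot and the scene stay as the last step left them, time stands still between calls to the robot, and variables do not carry over. Pictures are saved under pics/ and viewed, at most 10 in all, crops included, and the job is handed in when it is done.

Besides the shell and the picture viewer there is one more tool, called after "Emit:" as name(argument=value, ...) on one line, values as JSON. arm_command: Moves the arm, as the interface text tells. Its arguments: {"type":"object","properties":{"series":{"type":"string"},"squeeze":{"type":"number"}},"required":["series"]}

```bash
mkdir -p pics; ls
python3 - <<'E'
from cell import telemetry,cams,env
import cv2
print(telemetry.get_obs())
for n in("scene","top"):
    cv2.imwrite(f"pics/{n}0.png",cams.read_camera(n)); c=cams.calibration(n); print(n,c)
E
```

```text
pics
{'time_s': 0.0, 'qpos': array([-67.43358847,  18.43815729,  -4.0147645 ,  83.17544617,
         1.29512915,  78.5426241 ,  -3.2604036 ]), 'joint_velocities': array([ 0.07647851, -0.13935686,  0.0055271 , -0.01469126, -0.00396093,
        0.05475226, -0.10868466]), 'effort': array([-6.75618026e-05, -4.91279662e+01, -4.03774381e-01, -3.12530243e+01,
       -6.37829513e-02,  4.42795898e-02,  1.98015614e-04]), 'tool_pos': array([0.24079775, 0.60313806, 0.2214669 ]), 'tool_rot': array([-1.79889024e+02,  6.27863835e-03,  1.58242251e+02]), 'force': array([ 0.17589205,  0.36330338, -0.66078563]), 'wrist_torque': array([ 0.01318574,  0.00507278, -0.04805614]), 'grasp_force': 0.0, 'grip_width': 0.08727167173280899}
scene {'K': array([[612.53587113,   0.        , 322.60394183],
       [  0.        , 612.53587113, 246.44647581],
       [  0.        ,   0.        ,   1.        ]]), 'dist': array([-0.04223058,  0.        ,  0.        ,  0.        ,  0.        ]), 'origin': array([1.47923665, 0.34236666, 0.87449676]), 'rotation': array([-130.30695173,   -0.43774354,  110.98186984])}
top {'K': array([[607.71027337,   0.        , 310.65165275],
       [  0.        , 607.71027337, 249.44429986],
       [  0.        ,   0.        ,   1.        ]]), 'dist': array([0.05664653, 0.        , 0.        , 0.        , 0.        ]), 'origin': array([0.39413954, 0.02153232, 1.38048046]), 'rotation': array([-172.25479121,    0.76933771,  -89.49671654])}
```

View pics/scene0.png

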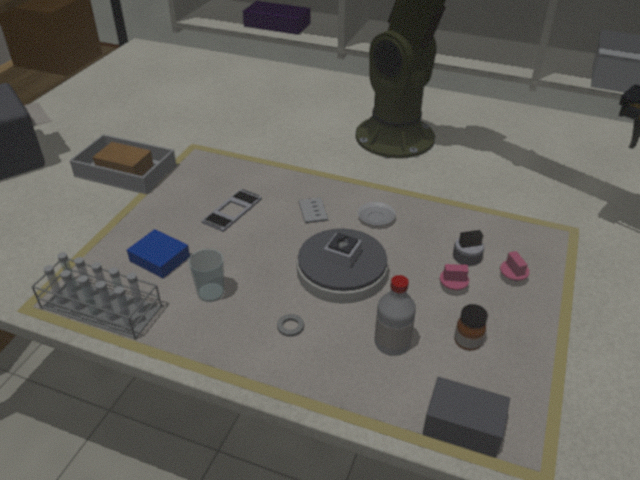

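View pics/top0.png

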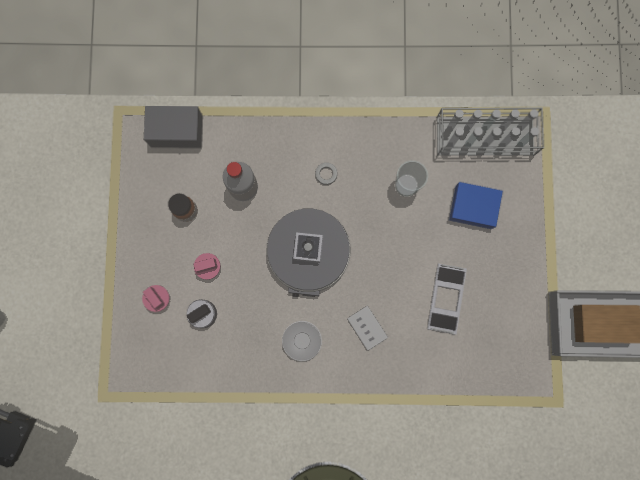

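The scene view shows the spinner collar at about (345,243), the carrier at (233,209), and the black-bar cap in its ring at (469,245). Pink look-alikes are at (455,277) and (515,267). In the top view the spinner is at (308,247), the carrier at (447,298), the cap at (201,313), and the pink ones at (207,266) and (156,298). The cap at top (201,313) fits the description because it has a black bar and stands in a grey ring. I'll confirm that in an enlarged crop.

Run:
```python
import cv2,numpy as np
t=cv2.imread("pics/top0.png");s=cv2.imread("pics/scene0.png")
def crop(im,u,v,r):
    c=im[v-r:v+r,u-r:u+r]; c=cv2.resize(c,(290,290),interpolation=cv2.INTER_CUBIC)
    return c
R=[[ (t,201,303,36),(t,308,247,36),(t,447,298,40)],[(s,469,255,36),(s,343,250,36),(s,233,209,36)]]
m=np.vstack([np.hstack([crop(*a) for a in r]) for r in R])
m=cv2.resize(m,(800,533)); m=cv2.convertScaleAbs(m,alpha=1.5)
cv2.imwrite("pics/m.png",m)
```

```text
(no output)
```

View pics/m.png

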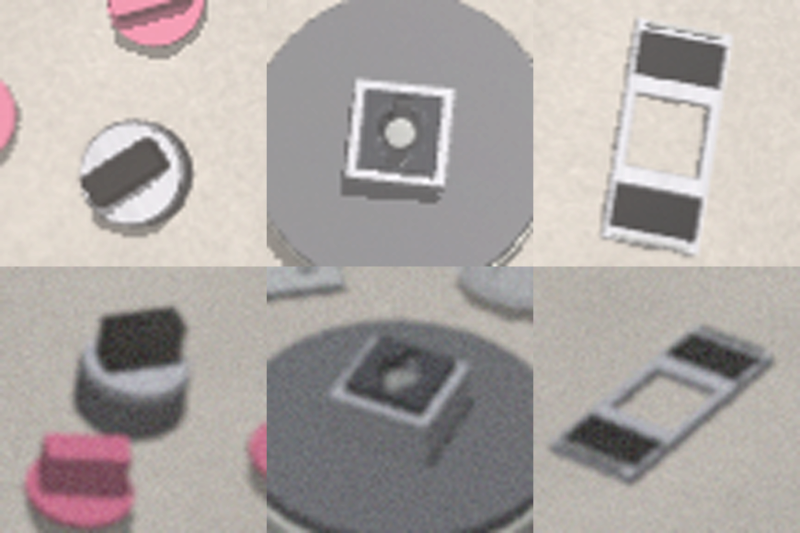

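The black-bar cap at top (201,313) stands in a grey ring, so it is the real cap. The pink ones have no ring and stay untouched. Next I'll fit silhouettes in both views.

```bash
cat > h.py <<'E'
import cv2,numpy as np
from scipy.spatial.transform import Rotation as Ro
from scipy.optimize import minimize
from cell import cams,telemetry
C={n:cams.calibration(n) for n in("scene","top")}
def proj(n,P):
    c=C[n];R=Ro.from_euler('xyz',c["rotation"],degrees=True).as_matrix().T
    return cv2.projectPoints(np.float64(P).reshape(-1,1,3),cv2.Rodrigues(R)[0],-R@c["origin"],c["K"],c["dist"])[0].reshape(-1,2)
def ray(n,uv):
    c=C[n];p=cv2.undistortPoints(np.float64([[uv]]),c["K"],c["dist"])[0,0]
    return c["origin"],Ro.from_euler('xyz',c["rotation"],degrees=True).as_matrix()@np.r_[p,1]
def plane(n,uv,z):
    o,d=ray(n,uv);return (o+d*(z-o[2])/d[2])[:2]
def tri(a,b):
    A=[];y=[]
    for n,uv in(("top",a),("scene",b)):
        o,d=ray(n,uv);d/=np.linalg.norm(d);M=np.eye(3)-np.outer(d,d);A.append(M);y.append(M@o)
    return np.linalg.lstsq(np.vstack(A),np.hstack(y),rcond=None)[0]
def shot(n,k=4): return np.mean([cams.read_camera(n).astype(np.float32) for _ in range(k)],0)
def comp(g,seed,r,lo,hi,up=6,hull=False):
    """mask component (lo<=grey<=hi) nearest seed, in an upsampled window -> contour in image pixels"""
    u,v=seed;w=g[v-r:v+r,u-r:u+r]
    w=cv2.resize(w,None,fx=up,fy=up,interpolation=cv2.INTER_CUBIC)
    m=((w>=lo)&(w<=hi)).astype(np.uint8)
    cs=cv2.findContours(m,cv2.RETR_EXTERNAL,cv2.CHAIN_APPROX_NONE)[0]
    cs=[c for c in cs if cv2.contourArea(c)>15*up*up]
    c=max(cs,key=lambda c:cv2.pointPolygonTest(c,(r*up,r*up),True))
    return (c.reshape(-1,2)+.5)/up-.5+np.array([u-r,v-r])
def cen(c):
    m=cv2.moments(c.astype(np.float32).reshape(-1,1,2));return np.array([m["m10"],m["m01"]])/m["m00"]
def iou(a,b):
    a=cv2.convexHull(a.astype(np.float32));b=cv2.convexHull(b.astype(np.float32))
    i=cv2.intersectConvexConvex(a,b)[0];return i/(cv2.contourArea(a)+cv2.contourArea(b)-i)
def fit(pts,obs,x0,free=4):
    """pts: model points; obs: list (cam,contour); x0=[x,y,z,yaw deg]"""
    x0=np.array(x0,float);s=np.array([.01,.01,.005,8.])[[0,1,3]if free==3 else[0,1,2,3]];ix=[0,1,3] if free==3 else [0,1,2,3]
    def f(q):
        x=x0.copy();x[ix]+=q*s
        P=pts@Ro.from_euler('z',x[3],degrees=True).as_matrix().T+x[:3]
        return -sum(iou(proj(n,P),c) for n,c in obs)
    r=min((minimize(f,q0*np.ones(len(ix)),method="Nelder-Mead",options=dict(initial_simplex=np.vstack([q0*np.ones(len(ix))]+[q0+np.eye(len(ix))[i] for i in range(len(ix))]),maxiter=600)) for q0 in(-.3,0,.3)),key=lambda r:r.fun)
    x=x0.copy();x[ix]+=r.x*s;return x,-r.fun/len(obs)
def box(a,b,z0,z1): return np.array([[sx*a/2,sy*b/2,z] for sx in(-1,1) for sy in(-1,1) for z in(z0,z1)])
E
python3 - <<'E'
from h import *
T=shot("top").mean(2);S=shot("scene").mean(2)
np.save("T.npy",T);np.save("S.npy",S)
for n,g,pts in(("top",T,[(201,313),(189,316),(447,298),(451,275),(444,320),(308,247),(308,235),(330,235),(318,252)]),("scene",S,[(470,239),(460,247),(233,209),(246,197),(218,222),(338,243),(345,255),(320,250)])):
    print(n,[(p,int(g[p[1]-1:p[1]+2,p[0]-1:p[0]+2].mean())) for p in pts])
    
for n,g,u,v,r in(("T",T,308,247,16),): print(g[v-r:v+r+8,u-r:u+r].astype(int)[::1,:])
E
```

```text
top [((201, 313), 61), ((189, 316), 60), ((447, 298), 146), ((451, 275), 61), ((444, 320), 58), ((308, 247), 137), ((308, 235), 127), ((330, 235), 104), ((318, 252), 124)]
scene [((470, 239), 38), ((460, 247), 99), ((233, 209), 118), ((246, 197), 39), ((218, 222), 40), ((338, 243), 58), ((345, 255), 97), ((320, 250), 75)]
[[102 103 103 ... 104 104 104]
 [103 103 103 ... 104 104 104]
 [103 103 103 ... 104 104 104]
 ...
 [103 102 103 ... 103 104 103]
 [102 102 102 ... 103 104 103]
 [103 102 103 ... 103 103 104]]
```

Run:
```python
from h import *
T=np.load("T.npy");S=np.load("S.npy")
# bar
bt=comp(T,(199,313),25,0,85);bs=comp(S,(470,239),22,0,58)
bar=box(.046,.020,.005,.035)
w=plane("top",(200,312),.06)
for fr in(4,3): print("cap",fit(bar,[("top",bt),("scene",bs)],[*w,.030,-60],fr), fit(bar,[("top",bt)],[*w,.030,-60],3),fit(bar,[("scene",bs)],[*w,.030,-60],3))
# shoulder
ft=comp(T,(308,247),22,150,999);fs=comp(S,(344,244),24,98,999)
print(len(ft),len(fs))
sh=box(.058,.058,.075,.075)
w=plane("top",(308,247),.075)
print("spin",fit(sh,[("top",ft),("scene",fs)],[*w,0,0],4),fit(sh,[("top",ft)],[*w,0,0],3),fit(sh,[("scene",fs)],[*w,0,0],3))
# pads
a=[cen(comp(T,p,14,0,100)) for p in((451,275),(444,321))];b=[cen(comp(S,p,12,0,75)) for p in((246,197),(218,222))]
print(a,b)
q=[tri(x,y) for x,y in zip(a,b)];print("pads",q,np.mean(q,0),np.degrees(np.arctan2(*(q[0]-q[1])[[1,0]])),np.linalg.norm(q[0]-q[1]))
q=[plane("top",x,.008) for x in a];print(np.mean(q,0))
def cr(g,u,v,r,lo,hi): return np.clip((cv2.resize(g[v-r:v+r,u-r:u+r],(399,399),interpolation=cv2.INTER_CUBIC)-lo)/(hi-lo)*255,0,255)
cv2.imwrite("pics/col.png",np.hstack([cr(T,308,247,14,40,110),cr(S,344,244,18,35,80)]))
```

```text
cap (array([ 4.32432569e-01,  2.84635384e-01,  2.92306179e-02, -5.65358866e+01]), np.float64(0.8601988864925127)) (array([ 4.32412748e-01,  2.84497194e-01,  3.00000000e-02, -5.66195804e+01]), np.float64(0.956331446260707)) (array([ 4.28752017e-01,  2.84028129e-01,  3.00000000e-02, -4.11406179e+01]), np.float64(0.7951954313753792))
cap (array([ 4.32402772e-01,  2.84489967e-01,  3.00000000e-02, -5.65354827e+01]), np.float64(0.8598948315475681)) (array([ 4.32412748e-01,  2.84497194e-01,  3.00000000e-02, -5.66195804e+01]), np.float64(0.956331446260707)) (array([ 4.28752017e-01,  2.84028129e-01,  3.00000000e-02, -4.11406179e+01]), np.float64(0.7951954313753792))
600 517
spin (array([ 5.78195881e-01,  4.62940994e-02,  1.77678891e-03, -5.57844405e+00]), np.float64(0.7897244953805485)) (array([ 0.57912625,  0.04777916,  0.        , -5.96785148]), np.float64(0.9378853825535831)) (array([ 0.57628653,  0.04555386,  0.        , -5.80156368]), np.float64(0.6472805756024155))
[array([450.57715842, 275.45297689]), array([443.30857666, 321.14397399])] [array([245.33150922, 196.88805676]), array([217.49232822, 219.80588793])]
pads [array([ 0.50808238, -0.23436752,  0.07998803]), array([ 0.43525755, -0.29860897, -0.06630668])] [ 0.47166996 -0.26648824  0.00684067] 41.41669601418794 0.1755920306729175
[ 0.47256869 -0.2648375 ][ WARN:0@2.652] global loadsave.cpp:1063 imwrite_ Unsupported depth image for selected encoder is fallbacked to CV_8U.
```

View pics/col.png

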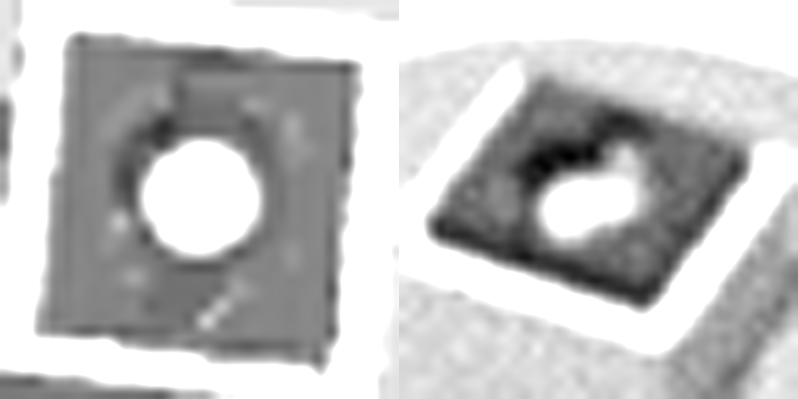

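The contrast crop shows the slots running up and down in the top view, so they lie along world x at about -6°. I'll fix the swapped pad pairing and the scene thresholds.

Run:
```python
from h import *
T=np.load("T.npy");S=np.load("S.npy")
bar=box(.046,.020,.005,.035);sh=box(.058,.058,.075,.075);col=box(.046,.046,.075,.082)
bt=comp(T,(199,313),25,0,85)
for th in(44,48,52,56,62):
    try:
        bs=comp(S,(470,239),16,0,th);print(th,bs.min(0),bs.max(0),"cap",*fit(bar,[("top",bt),("scene",bs)],[.4324,.2845,.03,-57]),*fit(bar,[("scene",bs)],[.4324,.2845,.03,-57],3))
    except Exception as e: print(th,e)
for th in(80,85,90,95,100):
    try:
        fs=comp(S,(344,244),24,th,999);print(th,fs.min(0),fs.max(0),*fit(sh,[("scene",fs)],[.579,.0478,0,-6],3))
    except Exception as e: print(th,e)
ft=comp(T,(308,247),22,150,999)
ct=comp(T,(308,239),14,0,118)
for th in(62,66,70,75): 
    try: cs=comp(S,(336,242),20,0,th);print(th,cs.min(0),cs.max(0),*fit(col,[("scene",cs)],[.579,.0478,0,-6],3),*fit(col,[("scene",cs),("top",ct)],[.579,.0478,0,-6],4))
    except Exception as e: print(th,e)
print("coltop",*fit(col,[("top",ct)],[.579,.0478,0,-6],3))
a=[cen(comp(T,p,14,0,100)) for p in((451,275),(444,321))];b=[cen(comp(S,p,12,0,75)) for p in((218,222),(246,197))]
q=[tri(x,y) for x,y in zip(a,b)];print("pads",q,np.mean(q,0),np.degrees(np.arctan2(*(q[0]-q[1])[[1,0]])),np.linalg.norm(q[0]-q[1]))
q=[plane("top",x,.008) for x in a];print(np.mean(q,0),np.degrees(np.arctan2(*(q[0]-q[1])[[1,0]])))
q=[plane("scene",x,.008) for x in b];print(np.mean(q,0),np.degrees(np.arctan2(*(q[0]-q[1])[[1,0]])))
```

```text
44 [459.58333333 231.08333333] [481.08333333 246.08333333] cap [ 4.32474359e-01  2.84839121e-01  2.81430123e-02 -5.65194954e+01] 0.8154014242195713 [ 4.29194383e-01  2.83332806e-01  3.00000000e-02 -3.15898059e+01] 0.7231153578581682
48 [459.41666667 230.91666667] [481.41666667 246.25      ] cap [ 4.32461069e-01  2.84785188e-01  2.84447056e-02 -5.65130092e+01] 0.8298706857761411 [ 4.29080136e-01  2.83595181e-01  3.00000000e-02 -3.45099547e+01] 0.7456405897592338
52 [459.25 230.75] [481.58333333 246.41666667] cap [ 4.32448675e-01  2.84728894e-01  2.87479807e-02 -5.65188575e+01] 0.843173122253432 [ 4.28841059e-01  2.83855395e-01  3.00000000e-02 -3.73887425e+01] 0.767379813735591
56 [459.08333333 230.58333333] [481.75       246.58333333] cap [ 4.32436587e-01  2.84658904e-01  2.91120060e-02 -5.65282731e+01] 0.8549891438731947 [ 4.28709754e-01  2.83983219e-01  3.00000000e-02 -4.00422347e+01] 0.7869097228229746
62 [459.08333333 230.25      ] [481.91666667 246.75      ] cap [ 4.32409845e-01  2.84581898e-01  2.95183811e-02 -5.65436192e+01] 0.8711125050428665 [ 4.28886938e-01  2.84012878e-01  
[... 1149 characters left out ...]
6667] [ 0.57443202  0.04543815  0.         -5.67851075] 0.9318052021083855 [ 5.77980105e-01  4.73579181e-02  3.13886998e-03 -5.69211558e+00] 0.8579054524256643
75 [327.91666667 229.58333333] [355.41666667 253.58333333] [0.57151552 0.04310212 0.         4.49570789] 0.7897653904203396 [ 0.5813072   0.04699941  0.00608619 -5.03577324] 0.7809907349610545
coltop [ 0.58526729  0.04673894  0.         -5.94715098] 0.7879696649553892
pads [array([ 0.5240404 , -0.27484764,  0.0088292 ]), array([ 0.42145492, -0.25536105,  0.01029129])] [ 0.47274766 -0.26510435  0.00956024] -10.755459823632945 0.10443010056792171
[ 0.47256869 -0.2648375 ] -10.261974240019429
[ 0.47096386 -0.26684869] -10.435250908989929
```

Create go.py:
```python
import sys,numpy as np
from cell import telemetry
o=telemetry.get_obs();p=o["tool_pos"];y=o["tool_rot"][2];t=np.array(list(map(float,sys.argv[1:4])));Y=float(sys.argv[4])
d=(t-p)*1000;c,s=np.cos(np.radians(y)),np.sin(np.radians(y))
dy=(Y-y+180)%360-180
print("t",round(o["time_s"],2),"pos",p.round(4),"rot",o["tool_rot"].round(2),"F",o["force"].round(1),"w",round(o["grip_width"],4))
print("shift",round(d[0]*c+d[1]*s,1),round(d[0]*s-d[1]*c,1),round(-d[2],1),"turn rad",round(-np.radians(dy),4))
```

```text
(no output)
```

Emit:
arm_command(series="-26.3 -19.6 0 0 0;-26.3 -19.6 0 0 0;-26.3 -19.6 0 0 0;-26.3 -19.6 0 0 0;-26.3 -19.6 0 0 0;-26.3 -19.6 0 0 0;-26.3 -19.6 0 0 0;-26.3 -19.6 0 0 0;-26.3 -19.6 0 0 0;-26.3 -19.6 0 0 0;-26.3 -19.6 0 0 0;-26.3 -19.6 0 0 0;-26.3 -19.6 0 0 0;-26.3 -19.6 0 0 0;-26.3 -19.6 0 0 0;-26.3 -19.6 0 0 0;-26.3 -19.6 0 0 0;-26.3 -19.6 0 0 0;0 0 0 -0.1 0;0 0 0 -0.097 0", squeeze=40)

```text
time_s: 2.17
tool_pos: [0.5509, 0.0974, 0.2227]
tool_rot: [-180.0, 0.0, 169.5]
force: [-1.4, 1.4, -0.4]
grip_width: 0.0867
grasp_force: 0.0
```

```bash
python3 go.py .4720 -.2655 .1 169.6
```

```text
t 2.17 pos [0.5509 0.0974 0.2227] rot [-1.7997e+02  4.0000e-02  1.6948e+02] F [-1.4  1.4 -0.4] w 0.0867
shift 11.3 -371.3 122.7 turn rad -0.002
```

Emit:
arm_command(series="0.9 -30.9 0 0 0;0.9 -30.9 0 0 0;0.9 -30.9 0 0 0;0.9 -30.9 0 0 0;0.9 -30.9 0 0 0;0.9 -30.9 0 0 0;0.9 -30.9 0 0 0;0.9 -30.9 0 0 0;0.9 -30.9 0 0 0;1 -31 0 0 0;1 -31 0 0 0;1 -31 0 0 0;0 0 30 0 0;0 0 30 0 0;0 0 30 0 0;0 0 30 0 0;0 0 20 0 0;0 0 10 0 0;0 0 0 0 0;0 0 0 0 0", squeeze=40)

```text
time_s: 3.83
tool_pos: [0.4718, -0.2626, 0.0731]
tool_rot: [-180.0, 0.0, 169.5]
force: [0.4, 0.2, 0.7]
grip_width: 0.0869
grasp_force: 0.0
```

```bash
python3 go.py .4720 -.2655 .003 169.6
python3 - <<'E'
from h import *
t=shot("top",1);s=shot("scene",1)
f=lambda g,u,v,a,b:cv2.resize(g[v-b:v+b,u-a:u+a],(400,400))
cv2.imwrite("pics/g1.png",np.uint8(np.clip(1.4*np.hstack([f(t,440,295,55,55),f(s,233,200,55,55)]),0,255)))
E
```

```text
t 3.83 pos [ 0.4718 -0.2626  0.0731] rot [-1.7998e+02  2.0000e-02  1.6952e+02] F [0.4 0.2 0.7] w 0.0869
shift -0.7 -2.8 70.1 turn rad -0.0013
```

View pics/g1.png

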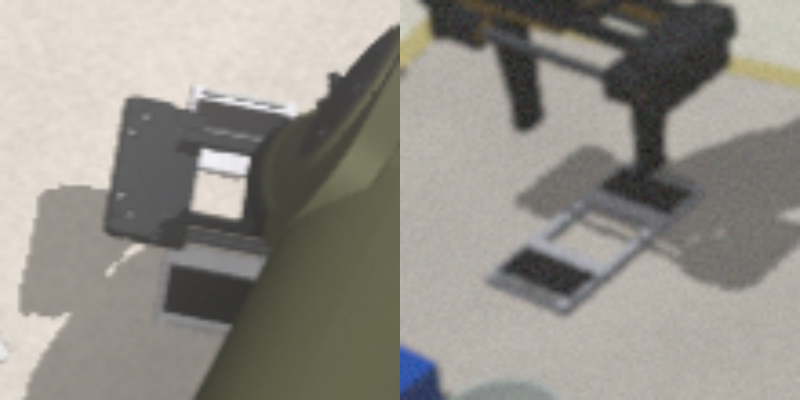

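The gripper straddles the carrier in both views: fingers at about (185,180) and (255,180) in the left crop, either side of the hole. I'll descend and close.

Emit:
arm_command(series="-0.7 -2.8 20 0 0;0 0 20 0 0;0 0 15 0 0;0 0 10 0 0;0 0 4 0 0;0 0 0 0 0;0 0 0 0 0;0 0 0 0 255;0 0 0 0 255;0 0 0 0 255;0 0 0 0 255;0 0 0 0 255;0 0 0 0 255;0 0 0 0 255;0 0 0 0 255;0 0 0 0 255", squeeze=40)

```text
time_s: 5.27
tool_pos: [0.472, -0.265, 0.0039]
tool_rot: [180.0, 0.0, 169.5]
force: [-0.1, 1.8, 5.6]
grip_width: 0.0629
grasp_force: 40.0
```

Emit:
arm_command(series="0 0 -10 0 255;0 0 -25 0 255;0 0 -25 0 255;0 0 -25 0 255;0 0 -15 0 255;0 0 -10 0 255;0 0 0 -0.078 255;0 0 0 0 255;0 0 0 0 255")

```text
time_s: 6.02
tool_pos: [0.471, -0.265, 0.113]
tool_rot: [180.0, -0.1, 173.9]
force: [-0.6, 0.5, -1.6]
grip_width: 0.0631
grasp_force: 40.0
```

```bash
python3 go.py .578 .047 .115 174.0
```

```text
t 6.02 pos [ 0.471 -0.265  0.113] rot [ 1.7998e+02 -7.0000e-02  1.7389e+02] F [-0.6  0.5 -1.6] w 0.0631
shift -73.1 321.6 -2.0 turn rad -0.002
```

Emit:
arm_command(series="-2 10 -2 0 255;-5 20 0 0 255;-6 26 0 0 255;-6 26 0 0 255;-6 26 0 0 255;-6 26 0 0 255;-6 26 0 0 255;-6 26 0 0 255;-6 26 0 0 255;-6 26 0 0 255;-6 26 0 0 255;-6 26 0 0 255;-4 20 0 0 255;-2 11.6 0 0 255;0 0 0 0 255;0 0 0 0 255;0 0 0 0 255;0 0 0 0 255")

```text
time_s: 7.52
tool_pos: [0.5775, 0.0447, 0.1155]
tool_rot: [-180.0, -0.0, 173.8]
force: [-0.3, 0.3, -2.0]
grip_width: 0.063
grasp_force: 40.0
```

```bash
python3 go.py .578 .047 .115 174.0
python3 - <<'E'
from h import *
t=shot("top",4);s=shot("scene",4)
np.save("T2.npy",t);np.save("S2.npy",s)
f=lambda g,u,v,a,b:cv2.resize(g[v-b:v+b,u-a:u+a],(400,400),interpolation=cv2.INTER_CUBIC)
cv2.imwrite("pics/g2.png",np.uint8(np.clip(1.4*np.hstack([f(t,308,245,45,45),f(s,344,235,45,45)]),0,255)))
E
```

```text
t 7.52 pos [0.5775 0.0447 0.1155] rot [-1.7995e+02 -2.0000e-02  1.7381e+02] F [-0.3  0.3 -2. ] w 0.063
shift -0.2 2.4 0.5 turn rad -0.0033
```

View pics/g2.png

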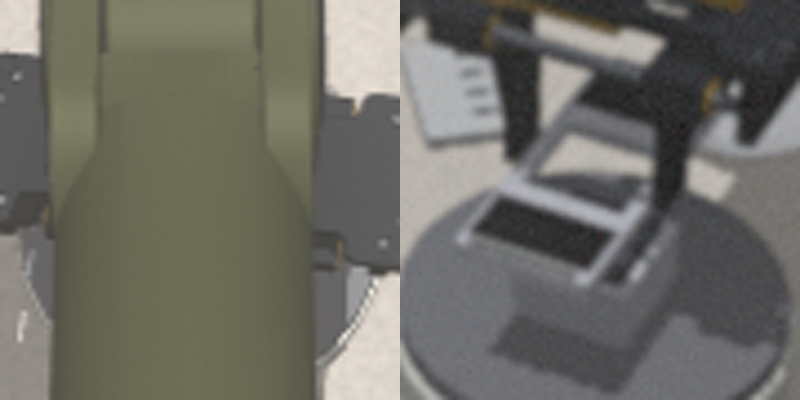

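The top view is hidden by the arm, so the scene view has to serve. It shows the carrier level over the collar, with its near pad at about (545,235) in the crop. I'll measure the carrier relative to the spinner within the scene camera.

Run:
```python
from h import *
S=np.load("S.npy");S2=np.load("S2.npy").mean(2);T=np.load("T.npy")
sh=np.vstack([box(.058,.058,.075,.075),box(.046,.046,.075,.082)])
for a,b in((92,70),(95,70),(97,66),(100,66)):
    try:
        m=((S>=a)|(S<=b)).astype(np.float32)*255
        c=np.vstack([comp(S,(344,244),24,95 if a<95 else a,999),comp(S,(336,242),20,0,b)])
        print(a,b,*fit(sh,[("scene",c)],[.577,.046,0,-6],3))
    except Exception as e: print(a,e)
for a in(140,150,160):
    c=comp(T,(308,247),22,a,999);print("top",a,*fit(sh,[("top",c)],[.579,.048,0,-6],3))
# pads: bench and held, near pad centroid, several thresholds
for th in(65,70,75):
    a=cen(comp(S,(218,222),12,0,th));b=comp(S2,(360,238),18,0,th);print(b.min(0),b.max(0))
    b=cen(b);y0=np.radians(-10.5);y1=np.radians(-6.2)
    p0=plane("scene",a,.008)-.0522*np.array([np.cos(y0),np.sin(y0)]);p1=plane("scene",b,.1196)-.0522*np.array([np.cos(y1),np.sin(y1)])
    print(th,a,b,"bench",p0,"held",p1)
```

```text
92 70 [ 0.57619789  0.04579418  0.         -6.17087874] 0.9463653895831244
95 70 [ 0.57619789  0.04579418  0.         -6.17087874] 0.9463653895831244
97 66 [ 0.57609925  0.04563022  0.         -5.91965721] 0.9516490604349571
100 66 [ 0.57572895  0.04555458  0.         -5.57312269] 0.9483366331879621
top 140 [ 0.57875861  0.04733139  0.         -5.51109236] 0.970929574427589
top 150 [ 0.57913149  0.04782682  0.         -5.97066845] 0.9378878600465929Traceback (most recent call last):
  File "<stdin>", line 11, in <module>
  File "h.py", line 27, in comp
    c=max(cs,key=lambda c:cv2.pointPolygonTest(c,(r*up,r*up),True))
ValueError: max() iterable argument is empty
```

Run:
```python
from h import *
S=np.load("S.npy");S2=np.load("S2.npy").mean(2)
for th in(60,65,70,75):
    a=cen(comp(S,(218,222),12,0,th));b=comp(S2,(332,243),22,0,th);mm=(b.min(0),b.max(0))
    b=cen(b);y0=np.radians(-10.5);y1=np.radians(-6.2)
    p0=plane("scene",a,.008)-.0522*np.array([np.cos(y0),np.sin(y0)]);p1=plane("scene",b,.1196)-.0522*np.array([np.cos(y1),np.sin(y1)])
    print(th,mm,"bench",p0,"held",p1)
```

```text
60 (array([315.58333333, 234.25      ]), array([345.91666667, 249.58333333])) bench [ 0.47076486 -0.2666848 ] held [0.57587366 0.04464433]
65 (array([315.25      , 234.08333333]), array([346.08333333, 249.75      ])) bench [ 0.47092773 -0.26678238] held [0.57593926 0.044589  ]
70 (array([315.08333333, 233.91666667]), array([346.25      , 249.91666667])) bench [ 0.47113457 -0.2668981 ] held [0.57601726 0.0445561 ]
75 (array([315.08333333, 233.75      ]), array([346.58333333, 249.91666667])) bench [ 0.47191852 -0.26696453] held [0.57613828 0.04452658]
```

Emit:
arm_command(series="-0.3 2.0 6 -0.006 255;0 0 6 0 255;0 0 6 0 255;0 0 5 0 255;0 0 2 0 255;0 0 2 0 255;0 0 1 0 255;0 0 1 0 255;0 0 1 0 255;0 0 1 0 255;0 0 0 0 255;0 0 0 0 255")

```text
time_s: 8.92
tool_pos: [0.5785, 0.0489, 0.0846]
tool_rot: [180.0, 0.0, 174.3]
force: [-0.5, 0.3, -2.2]
grip_width: 0.0631
grasp_force: 40.0
```

```bash
python3 go.py .5783 .0479 .0789 174.2
```

```text
t 8.92 pos [0.5785 0.0489 0.0846] rot [1.7999e+02 1.0000e-02 1.7434e+02] F [-0.5  0.3 -2.2] w 0.0631
shift 0.1 -1.1 5.7 turn rad 0.0025
```

Emit:
arm_command(series="0.1 -1.0 0 0 255;0 0 0 0 255;0 0 1 0 255;0 0 1 0 255;0 0 1 0 255;0 0 0 0 255;0 0 0 0 255")

```text
time_s: 9.5
tool_pos: [0.5781, 0.048, 0.0814]
tool_rot: [-180.0, -0.0, 174.3]
force: [0.6, 0.5, -1.5]
grip_width: 0.063
grasp_force: 40.0
```

Emit:
arm_command(series="0 0 1 0 255;0 0 1 0 255;0 0 0.5 0 255;0 0 0 0 255;0 0 0 0 255")

```text
time_s: 9.92
tool_pos: [0.5783, 0.0479, 0.079]
tool_rot: [180.0, 0.0, 174.3]
force: [-0.6, 0.1, -1.6]
grip_width: 0.0629
grasp_force: 40.0
```

Emit:
arm_command(series="0 0 0.7 0 255;0 0 0.7 0 255;0 0 0 0 255;0 0 0 0 255")

```text
time_s: 10.25
tool_pos: [0.5783, 0.0479, 0.0789]
tool_rot: [180.0, 0.0, 174.3]
force: [-3.6, -1.0, 7.0]
grip_width: 0.0631
grasp_force: 40.0
```

Emit:
arm_command(series="0 0 0.6 0 255;0 0 0 0 255;0 0 0 0 255;0 0 0 0 255;0 0 0 0 255")

```text
time_s: 10.67
tool_pos: [0.5783, 0.0479, 0.0788]
tool_rot: [180.0, 0.0, 174.3]
force: [-4.5, 0.0, 9.3]
grip_width: 0.0631
grasp_force: 40.0
```

Emit:
arm_command(series="0 0 -1.5 0 255;0 0 0 0 0;0 0 0 0 0;0 0 0 0 0;0 0 0 0 0;0 0 0 0 0;0 0 -5 0 0;0 0 -20 0 0;0 0 -30 0 0;0 0 -40 0 0;0 0 -40 0 0;0 0 0 0 0;0 0 0 0 0")

```text
time_s: 11.75
tool_pos: [0.5802, 0.0479, 0.217]
tool_rot: [179.9, 0.4, 174.3]
force: [-0.5, 0.1, -0.4]
grip_width: 0.0871
grasp_force: 0.0
```

```bash
python3 go.py .4324 .2845 .2 123.4
```

```text
t 11.75 pos [0.5802 0.0479 0.217 ] rot [179.87   0.35 174.33] F [-0.5  0.1 -0.4] w 0.0871
shift 170.4 220.8 17.0 turn rad 0.8889
```

Emit:
arm_command(series="17 22 0 0 0;17 22.1 0 0 0;17 22.1 0 0 0;17 22.1 0 0 0;17 22.1 0 0 0;17 22.1 0 0 0;17 22.1 0 0 0;17 22.1 0 0 0;17 22.1 0 0 0;17.4 22.1 0 0 0;0 0 0 0.111 0;0 0 0 0.111 0;0 0 0 0.111 0;0 0 0 0.111 0;0 0 0 0.111 0;0 0 0 0.111 0;0 0 0 0.111 0;0 0 0 0.112 0;0 0 0 0 0;0 0 0 0 0")

```text
time_s: 13.42
tool_pos: [0.4299, 0.2842, 0.2124]
tool_rot: [-179.9, 0.0, 123.6]
force: [0.2, 0.0, -0.0]
grip_width: 0.0873
grasp_force: 0.0
```

```bash
python3 go.py .4324 .2845 .042 123.4
python3 - <<'E'
from h import *
t=shot("top",4);s=shot("scene",4);np.save("T3.npy",t);np.save("S3.npy",s)
f=lambda g,u,v,a:cv2.resize(g[v-a:v+a,u-a:u+a],(400,400),interpolation=cv2.INTER_CUBIC)
cv2.imwrite("pics/g3.png",np.uint8(np.clip(1.4*np.hstack([f(t,308,245,40),f(s,344,240,45)]),0,255)))
E
```

```text
t 13.42 pos [0.4299 0.2842 0.2124] rot [-1.7989e+02  1.0000e-02  1.2358e+02] F [ 0.2  0.  -0. ] w 0.0873
shift -1.1 2.3 170.4 turn rad 0.0032
```

View pics/g3.png

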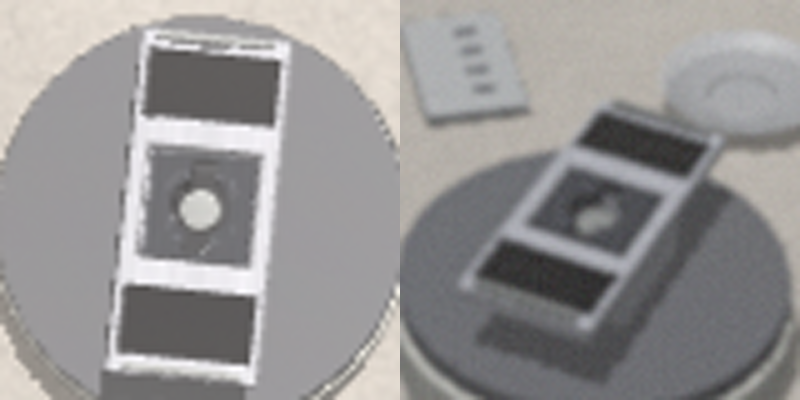

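The carrier is seated square on the shoulder, with the collar filling its hole at (200,208) in the left crop. I'll descend on the cap.

Emit:
arm_command(series="-1.1 2.3 20 0.003 0;0 0 25 0 0;0 0 25 0 0;0 0 20 0 0;0 0 10 0 0;0 0 0 0 0;0 0 0 0 0;0 0 0 0 0")

```text
time_s: 14.48
tool_pos: [0.4339, 0.2856, 0.115]
tool_rot: [179.9, -0.0, 123.2]
force: [-0.5, 0.1, 0.2]
grip_width: 0.0872
grasp_force: 0.0
```

```bash
python3 go.py .4324 .2845 .040 123.4
```

```text
t 14.48 pos [0.4339 0.2856 0.115 ] rot [ 1.7986e+02 -1.0000e-02  1.2324e+02] F [-0.5  0.1  0.2] w 0.0872
shift -0.1 -1.8 75.0 turn rad -0.0028
```

Emit:
arm_command(series="0 -1.6 20 -0.003 0;0 0 20 0 0;0 0 18 0 0;0 0 10 0 0;0 0 5 0 0;0 0 2 0 0;0 0 0 0 0;0 0 0 0 255;0 0 0 0 255;0 0 0 0 255;0 0 0 0 255;0 0 0 0 255;0 0 0 0 255;0 0 0 0 255;0 0 0 0 255;0 0 0 0 255;0 0 0 0 255;0 0 0 0 255;0 0 0 0 255;0 0 0 0 255", squeeze=50)

```text
time_s: 16.15
tool_pos: [0.4318, 0.2841, 0.0386]
tool_rot: [180.0, 0.0, 123.4]
force: [1.7, 0.6, -0.2]
grip_width: 0.0194
grasp_force: 50.0
```

Emit:
arm_command(series="0 0 -10 0 255;0 0 -20 0 255;0 0 -25 0 255;0 0 -25 0 255;0 0 -20 0 255;0 0 -10 0 255;0 0 0 -0.11 255;0 0 0 -0.11 255;0 0 0 -0.11 255;0 0 0 -0.11 255;0 0 0 -0.11 255;0 0 0 -0.11 255;0 0 0 -0.11 255;0 0 0 -0.117 255;0 0 0 0 255;0 0 0 0 255")

```text
time_s: 17.48
tool_pos: [0.4314, 0.2837, 0.1483]
tool_rot: [-180.0, -0.0, 174.0]
force: [0.4, -0.6, -0.5]
grip_width: 0.0199
grasp_force: 50.0
```

```bash
python3 go.py .5786 .0478 .1486 174.2
```

```text
t 17.48 pos [0.4314 0.2837 0.1483] rot [-1.7997e+02 -3.0000e-02  1.7404e+02] F [ 0.4 -0.6 -0.5] w 0.0199
shift -171.0 -219.3 -0.3 turn rad -0.0029
```

Emit:
arm_command(series="-8 -10 0 0 255;-16 -20 0 0 255;-18 -23.5 0 0 255;-18 -23.5 0 0 255;-18 -23.5 0 0 255;-18 -23.5 0 0 255;-18 -23.5 0 0 255;-18 -23.5 0 0 255;-16 -20 0 0 255;-12 -15 0 0 255;-8 -9 0 0 255;-3 -4.3 0 0 255;0 0 0 0 255;0 0 0 0 255;0 0 0 0 255;0 0 0 0 255;0 0 0 0 255;0 0 0 0 255")

```text
time_s: 18.98
tool_pos: [0.5795, 0.0494, 0.1487]
tool_rot: [180.0, 0.0, 174.3]
force: [-0.1, 0.2, -2.0]
grip_width: 0.0198
grasp_force: 50.0
```

```bash
python3 go.py .5786 .0478 .1056 174.2
python3 - <<'E'
from h import *
s=shot("scene",4);np.save("S4.npy",s)
f=lambda g,u,v,a,b:cv2.resize(g[v-b:v+b,u-a:u+a],(560,560),interpolation=cv2.INTER_CUBIC)
cv2.imwrite("pics/g4.png",np.uint8(np.clip(1.6*f(s,344,230,45,45),0,255)))
E
```

```text
t 18.98 pos [0.5795 0.0494 0.1487] rot [1.7998e+02 1.0000e-02 1.7429e+02] F [-0.1  0.2 -2. ] w 0.0198
shift 0.7 -1.7 43.1 turn rad 0.0015
```

View pics/g4.png

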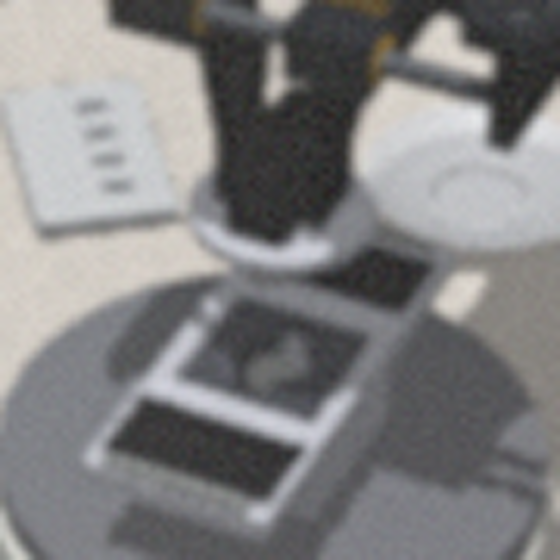

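The cap is held upright over the collar: flange at about (290,230), mouth at (275,360) in the crop. I'll correct laterally and descend.

Emit:
arm_command(series="0.7 -1.4 10 0.0015 255;0 0 10 0 255;0 0 8 0 255;0 0 5 0 255;0 0 0 0 255;0 0 0 0 255;0 0 0 0 255;0 0 0 0 255")

```text
time_s: 19.85
tool_pos: [0.5793, 0.0473, 0.116]
tool_rot: [180.0, 0.1, 174.1]
force: [-0.1, 0.3, -1.3]
grip_width: 0.0195
grasp_force: 50.0
```

```bash
python3 go.py .5786 .0478 .1056 174.2
```

```text
t 19.85 pos [0.5793 0.0473 0.116 ] rot [1.7998e+02 5.0000e-02 1.7414e+02] F [-0.1  0.3 -1.3] w 0.0195
shift 0.8 0.4 10.4 turn rad -0.0011
```

Emit:
arm_command(series="0.5 0.3 2 0 255;0 0 2 0 255;0 0 2 0 255;0 0 2 0 255;0 0 2 0 255;0 0 0 0 255;0 0 0 0 255")

```text
time_s: 20.43
tool_pos: [0.5783, 0.0477, 0.1054]
tool_rot: [-180.0, -0.0, 174.1]
force: [-0.2, 0.1, -1.5]
grip_width: 0.0196
grasp_force: 50.0
```

Emit:
arm_command(series="0 0 2 0 255;0 0 2 0 255;0 0 2 0 255;0 0 2 0 255;0 0 0 0 255;0 0 0 0 255")

```text
time_s: 20.93
tool_pos: [0.5788, 0.0477, 0.0986]
tool_rot: [180.0, 0.0, 174.1]
force: [-3.7, 0.0, 7.1]
grip_width: 0.0199
grasp_force: 50.0
```

Force matches the spring exactly (8.6 N at 90 mm). I'll press on home.

Emit:
arm_command(series="0 0 2 0 255;0 0 2 0 255;0 0 2 0 255;0 0 1 0 255;0 0 0 0 255;0 0 0 0 255")

```text
time_s: 21.43
tool_pos: [0.5789, 0.0477, 0.0923]
tool_rot: [180.0, 0.1, 174.1]
force: [-3.0, -1.7, 10.9]
grip_width: 0.0198
grasp_force: 50.0
```

Emit:
arm_command(series="0 0 0 0.06 255;0 0 0 0.1 255;0 0 0 0.1 255;0 0 0 0.1 255;0 0 0 0.1 255;0 0 0 0.1 255;0 0 0 0 255;0 0 0 0 255")

```text
time_s: 22.1
tool_pos: [0.5806, 0.0475, 0.093]
tool_rot: [179.8, 0.2, 142.0]
force: [-1.7, -1.2, 9.8]
grip_width: 0.0199
grasp_force: 50.0
```

Emit:
arm_command(series="0.8 -0.6 0.5 0.1 255;0 0 0 0.1 255;0 0 0 0.1 255;0 0 0 0.1 255;0 0 0 0.1 255;0 0 0 0.1 255;0 0 0 0 255;0 0 0 0 255;0 0 0 0 255;0 0 0 0 255")

```text
time_s: 22.93
tool_pos: [0.5802, 0.0474, 0.0927]
tool_rot: [179.7, 0.1, 107.7]
force: [0.0, -0.3, 11.0]
grip_width: 0.0196
grasp_force: 50.0
```

```bash
python3 go.py .5786 .0478 .0916 84.2;python3 -c "
from cell import telemetry as t;print(t.get_obs()['wrist_torque'])"
```

```text
t 22.93 pos [0.5802 0.0474 0.0927] rot [1.7966e+02 7.0000e-02 1.0766e+02] F [ 0.  -0.3 11. ] w 0.0196
shift 0.8 -1.4 1.1 turn rad 0.4094
[-0.29497969  0.05074472 -0.05619919]
```

Emit:
arm_command(series="0.5 -0.9 0.5 0.1 255;0 0 0.5 0.1 255;0 0 0 0.1 255;0 0 0 0.07 255;0 0 0.5 0 255;0 0 0 0 255;0 0 0 0 255;0 0 0 0 255")

```text
time_s: 23.6
tool_pos: [0.5789, 0.0478, 0.0917]
tool_rot: [179.7, -0.1, 86.5]
force: [-1.6, -0.3, 14.3]
grip_width: 0.0196
grasp_force: 50.0
```

```bash
python3 go.py .5786 .0478 .0916 84.2;python3 -c "
from cell import telemetry as t;print(t.get_obs()['wrist_torque'])"
```

```text
t 23.6 pos [0.5789 0.0478 0.0917] rot [ 1.797e+02 -9.000e-02  8.647e+01] F [-1.6 -0.3 14.3] w 0.0196
shift 0.0 -0.3 0.1 turn rad 0.0396
[-0.285415    0.54834179  0.03079612]
```

Emit:
arm_command(series="0 0 0.5 0 255;0 0 0 0 255;0 0 0 0 255;0 0 0 0 255;0 0 0 0 255;0 0 0 0 255;0 0 0 0 255;0 0 0 0 255")

```text
time_s: 24.27
tool_pos: [0.5789, 0.0478, 0.0916]
tool_rot: [179.7, -0.1, 86.5]
force: [-2.1, -0.3, 16.8]
grip_width: 0.0195
grasp_force: 50.0
```

Run:
```python
from h import *
s=shot("scene",4)
cv2.imwrite("pics/g5.png",np.uint8(np.clip(1.6*cv2.resize(s[185:275,299:389],(560,560),interpolation=cv2.INTER_CUBIC),0,255)))
```

```text
(no output)
```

View pics/g5.png

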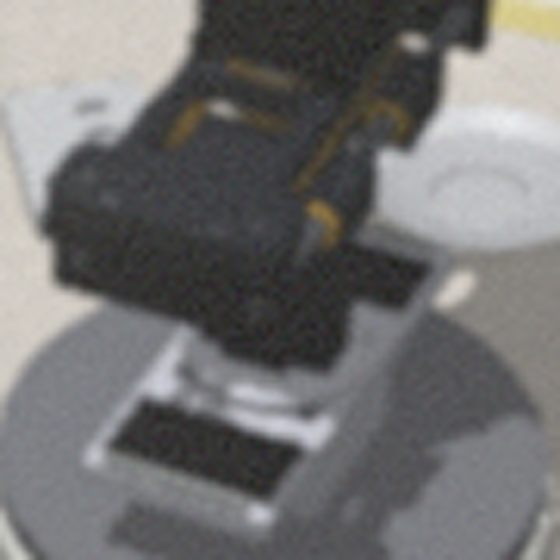

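The flange lies flat on the carrier at about (260,385), the gripper has turned a quarter turn, and the force stands well above the spring's. I'm handing in.

```bash
python3 -c "
from cell import env;print(env.sign_off())"
```

```text
the job is handed in; nothing more can be done
None
```

The job is handed in at about 24 s: the carrier was pressed onto the shoulder with about 11 N, and the cap is inserted, turned about 88° clockwise and still gripped and held home; the sign-off gave no pass/fail result.

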